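# Find the weighted tin by feel and restock the spring-fed feeder

## Robot

A 6-joint arm with a two-finger parallel gripper is mounted at the origin on the work surface; the furniture and walls round the work are solid. World frame = base frame: x ahead of the robot, y to its left, z up, the work surface at z = 0. Lengths are in m, angles in degrees, forces in N, time in s.
With the tool pointing down it reaches from about 0.375 to 0.9 m from the base axis. Payload 3.1 kg.
Tool frame: the origin (TCP) lies on the centre line of the jaws, within the pads' length; the fingertips stand finger_overhang ahead of it and the grasp point (between the pads) lies 5 mm behind it (finger_overhang is the distance from the TCP to the fingertips, in m); z points along the fingers, y is the line along which they close (so a half turn about z gives the same grasp; the last joint's range is limited). The gripper opens to 87 mm and grips with 3 to 60 N. Pads are 19 mm wide; open, the fingers measure 117 mm over their backs; the gripper's body (75 mm by 190 mm) begins 51 mm behind the grasp point.
Start: joints at [63.054, 30.224, 82.088, -0, 67.689, -10.227], TCP at [0.18, 0.599, 0.237] pointing down, gripper open.
Joint ranges: [-176.69, 176.69], [-43.24, 126.21], [12.49, 139.97], [-82, 262], [0, 151.66], [-163.58, 163.58]. Speed limits (degrees/s): [159.86, 159.86, 180, 180, 180, 180].

## Interface

Orientations are given as a 3x3 rotation matrix whose columns are the frame's x, y, z axes.
In Python, from rig import read_state, capture, calibration, hand_in, finger_overhang gives the robot as it stands.
- The arm moves only by the tool send_rows, never from a script. Its argument "plan" is a list of rows, each a list of 5 numbers: the closure in counts, from 0 (fully open) to 255 (shut), then the shift along the tool's x, y, z in m, then the turn about the tool's z in rad. A call has 1 to 20 rows; each row shifts and turns the commanded pose from where the row before left it, along the tool's axes as they then stand; what a row does not reach is not made up. A row lasts 1/12 s, in which the tool goes at most 41.7 mm and 7.16 degrees, less where a joint would pass 70% of its speed; a pose out of reach is approached as far as the arm can. A call is refused whole if a number of a shift passes 0.0417 or a number of a turn 0.125, either way. A call with a gripper value outside its range is refused whole. The fingers move at their own pace and stop on an object; the grip force is fixed at half the most. Time passes only in rows, so rows that do not move let the fingers close. It gives the time, the measured TCP pose, the force, the opening and the grip force at its end, in the units of the state.
- read_state(): the state, without advancing time (a new reading comes with each control period).
- capture(name): name is "scene" or "top" or "wrist"; returns (picture, depth): 420x560x3 uint8, blue, green, red; 420x560 float32, m along the optical axis (not along the pixel's ray), 0 where there is no reading.
- calibration(name): a dict with "fx", "fy", "cx", "cy" (pixels), "xyz" and "rotation" of the camera in the world. Camera axes: x right, y down, z forward; pixel columns grow to the right and rows downward; lengths in m; the calibration is good to about 2 mm. A picture is of the moment at which its call begins: read the wrist's pose just before it. calibration takes no time and is no camera call; for the wrist camera it gives the pose at the moment of the call.
- hand_in(): hands the job in; it is judged then, once.
The state is a dict: "time_s": time; "joint_positions": joint angles; "qvel": joint speeds; "tau": joint torques, N m; "position": TCP position; "tcp_rot": TCP orientation; "force": force on the tool from outside, world axes, zero at the start; "moment": the same for the moment, N m; "opening": opening from 0.0 (shut) to 1.0 (fully open); "grasp_force": force on a finger pad.
Only numpy, scipy, OpenCV 4.12 (cv2) and the standard library are available. Lean on these libraries where they do the work, as an engineer would, in place of code of your own. Each camera call takes 0.05 s, during which the arm holds its last target. There are 200 camera calls.

## Task

The three tins in the wooden stock tray look alike, but only one still has its brass weight inside. Lift a tin just clear of the tray, a centimetre or two, and hold it still a moment to feel whether it is heavy or light; put a light one gently back, so that both light tins end up standing upright in the tray, and load the heavy one upright into the front place of the spring-fed feeder, easing the tin already there back with it without forcing and lowering it fully down behind the front lip. Leave the other wares where they are.

Things in the scene. Friction and masses are not known exactly. Their poses are not given: they have to be found in the camera images.
- tin_a_mid (a point): Centre (half-way up, z axis up) of a tin in the stock tray: plain round aluminium tin, lid fixed on, blank paper band, 46 mm diameter, 70 mm tall. One of the three tins in the tray holds a brass weight loose inside and weighs 2.2 to 3.2 N in all, the other two hold only packing and weigh 0.6 to 0.7 N; which is which changes from start to start and cannot be seen.
- tin_b_mid (a point): Centre of the second tin in the stock tray, outwardly the same.
- tin_c_mid (a point): Centre of the third tin in the stock tray, outwardly the same.
- tin_a: The first tin; origin at the centre of its underside, 35 mm below tin_a_mid.
- tin_b: The second tin; origin at the centre of its underside, 35 mm below tin_b_mid.
- tin_c: The third tin; origin at the centre of its underside, 35 mm below tin_c_mid.
- feeder: One-lane spring-fed display feeder of white plastic, fixed, 150 mm long (its x), 62 mm wide (its y), origin at the centre of its underside; the front with the lip points to its -x, roughly to the robot, yaw varies. Floor 8 mm above the table. Two wire rails run along the lane, 50 mm apart inside, tops 11.5 mm above the floor. Holds two tins in a row; one is in it, pressed against the lip.
- feeder_lip (a point): Middle of the upper edge of the clear front lip's inner face, 14 mm above the feeder's floor; x axis along the lane to the rear. The lip is 4 mm thick; a sloping ticket strip before it reaches 15 mm in front of this point and is a little lower.
- feeder_load (a point): Where the centre of a tin being loaded should be when it is let down: 28 mm behind the lip's inner face, the underside still 10 mm above the lip. A tin is brought here upright along the lane from the front at this height, pushing the tin already there back; it goes at most 3 mm farther, to the pusher's hard stop, and clears the lip by 5 mm.
- feeder_seat (a point): Centre of a tin seated in the front place: against the lip, on the floor, 24 mm lower and 5 mm nearer the front than feeder_load. Fingers closing across the lane (the feeder's y) and holding the tin at or up to 10 mm above its middle clear the rails and the tin behind. Pushing on the tin with 22 N or more is too hard.
- pusher (a joint): Spring pusher, a grey plate 50 mm high behind the row of tins: travel towards the rear in m, 0 with one tin in the feeder, 0.046 with two, hard stop at 0.054. It presses the row to the front with 6.4 to 8.6 N all along; the standing tin adds 1 to 3 N of friction.
- tin_stock_mid (a point): Centre of the tin already in the feeder: the same kind of tin, 46 x 70 mm, 0.27 kg, loose in the lane and standing on the feeder's floor. It stays in the feeder and is pushed back to the rear place.
- tin_stock: The same tin in the feeder; origin at the centre of its underside.
- stock_tray: Shallow wooden tray fixed to the table, 180 mm square, 16 mm high, walls 6 mm, inner floor 6 mm above the table; origin at the centre of its underside. The three tins stand in it, at least 30 mm apart. Touch a tin down slowly, at 20 mm/s or less, here and in the feeder: 60 N or more at the touch is too hard.
- green_tin: Small dark green round tin, 56 mm wide, 48 mm high, a bystander; origin at the centre of its underside.
- egg_cup: Porcelain egg cup, 47 mm wide, 56 mm high, a bystander; origin under its centre.
- thread_spool: Wooden thread spool, 34 mm wide, 40 mm high, a bystander; origin under its centre.
- tape: Black roll of tape lying flat, 53 mm wide, 18 mm high, a bystander; origin under its centre.

How it is judged (in metres and radians):
On the way:
1. one of the tins from the tray is held still in the gripper just clear of the tray floor (4 to 40 mm) (((height (world z) of tin_a_mid between 0.045 and 0.081 m and linear speed of tin_a below 0.02 m/s and contact force between the fingers and tin_a above 1 N) or (height (world z) of tin_b_mid between 0.045 and 0.081 m and linear speed of tin_b below 0.02 m/s and contact force between the fingers and tin_b above 1 N) or (height (world z) of tin_c_mid between 0.045 and 0.081 m and linear speed of tin_c below 0.02 m/s and contact force between the fingers and tin_c above 1 N))), for 0.3 s.
At the end, for the whole second after the job is handed in: The heavy tin stands upright in the front place of the feeder, on its floor behind the lip (centre at feeder x -51.5 to -38.5 mm, y within 6 mm), the tin that was there upright behind it; both light tins stand upright on the tray floor (each presses 0.2 to 1.5 N); within 0.08 rad, at rest (((x of tin_a_mid in the frame of feeder between -0.0515 and -0.0385 m and z of tin_a_mid in the frame of feeder between 0.04 and 0.0455 m and y of tin_a_mid in the frame of feeder between -0.006 and 0.006 m and angle between each of tin_a_mid, tin_b_mid, tin_c_mid's own z axis and vertical below 0.08 rad and x of tin_b_mid in the frame of stock_tray between -0.07 and 0.07 m and y of tin_b_mid in the frame of stock_tray between -0.07 and 0.07 m and height (world z) of each of tin_b_mid, tin_c_mid below 0.045 m and contact force between tin_b and stock_tray between 0.2 and 1.5 N and x of tin_c_mid in the frame of stock_tray between -0.07 and 0.07 m and y of tin_c_mid in the frame of stock_tray between -0.07 and 0.07 m and contact force between tin_c and stock_tray between 0.2 and 1.5 N) or (x of tin_b_mid in the frame of feeder between -0.0515 and -0.0385 m and z of tin_b_mid in the frame of feeder between 0.04 and 0.0455 m and y of tin_b_mid in the frame of feeder between -0.006 and 0.006 m and angle between each of tin_b_mid, tin_a_mid, tin_c_mid's own z axis and vertical below 0.08 rad and x of tin_a_mid in the frame of stock_tray between -0.07 and 0.07 m and y of tin_a_mid in the frame of stock_tray between -0.07 and 0.07 m and height (world z) of each of tin_a_mid, tin_c_mid below 0.045 m and contact force between tin_a and stock_tray between 0.2 and 1.5 N and x of tin_c_mid in the frame of stock_tray between -0.07 and 0.07 m and y of tin_c_mid in the frame of stock_tray between -0.07 and 0.07 m and contact force between tin_c and stock_tray between 0.2 and 1.5 N) or (x of tin_c_mid in the frame of feeder between -0.0515 and -0.0385 m and z of tin_c_mid in the frame of feeder between 0.04 and 0.0455 m and y of tin_c_mid in the frame of feeder between -0.006 and 0.006 m and angle between each of tin_c_mid, tin_a_mid, tin_b_mid's own z axis and vertical below 0.08 rad and x of tin_a_mid in the frame of stock_tray between -0.07 and 0.07 m and y of tin_a_mid in the frame of stock_tray between -0.07 and 0.07 m and height (world z) of each of tin_a_mid, tin_b_mid below 0.045 m and contact force between tin_a and stock_tray between 0.2 and 1.5 N and x of tin_b_mid in the frame of stock_tray between -0.07 and 0.07 m and y of tin_b_mid in the frame of stock_tray between -0.07 and 0.07 m and contact force between tin_b and stock_tray between 0.2 and 1.5 N)) and angle between tin_stock_mid's own z axis and vertical below 0.1 rad and x of tin_stock_mid in the frame of feeder between -0.02 and 0.015 m and z of tin_stock_mid in the frame of feeder below 0.0465 m and linear speed of each of tin_a, tin_b, tin_c, tin_stock below 0.02 m/s); the robot touches nothing.
It fails at once if a tin is forced against the tin in the feeder (22 N or more) (contact force between any of tin_a, tin_b, tin_c and tin_stock above 22 N).
It fails at once if a tin is put down hard on the feeder or the tray (60 N or more) (contact force between any of tin_a, tin_b, tin_c and feeder above 60 N or contact force between any of tin_a, tin_b, tin_c and stock_tray above 60 N).
It fails at once if a tin is tipped over (angle between any of tin_a_mid, tin_b_mid, tin_c_mid, tin_stock_mid's own z axis and vertical above 0.6 rad).
It fails at once if another ware is moved by more than 15 mm (distance of any of green_tin, egg_cup, thread_spool, tape from where it was at the start of the episode above 0.015 m).
It also fails if it takes over 70 s, if anything falls off the work surface, if the arm or the gripper's body presses on something with over 40 N, if the wrist force passes 120 N, or if a joint passes its speed limit or range.

## Working session

There is one attempt and no reset: what is moved stays moved. The work goes in short steps, Python scripts to look and compute and a tool call to move; the robot and the scene stay as the last step left them, time stands still between calls to the robot, and variables do not carry over. Pictures are saved under pics/ and viewed, at most 10 in all, crops included, and the job is handed in when it is done.

Besides the shell and the picture viewer there is one more tool, called after "Call:" by a JSON object that holds its "method" and its "body". send_rows: Moves the arm, as the interface text tells. Its arguments: {"type":"object","properties":{"plan":{"type":"array","items":{"type":"array","items":{"type":"number"}}}},"required":["plan"]}

```bash
ls; mkdir -p pics; python3 - <<'E'
from rig import *
import cv2
s=read_state(); print({k:s[k] for k in ('time_s','position','tcp_rot','force','opening')}, finger_overhang)
for n in ('scene','top'):
    p,d=capture(n); cv2.imwrite(f'pics/{n}0.png',p); c=calibration(n); print(n,c['xyz'],c['rotation'],c['fx'])
    import numpy as np; np.save(f'pics/{n}0.npy',d)
E
```

```text
pics
{'time_s': 0.0, 'position': array([0.17947643, 0.59794703, 0.23559253]), 'tcp_rot': array([[-9.57719615e-01,  2.87701637e-01, -9.52776319e-04],
       [ 2.87702978e-01,  9.57717823e-01, -1.88891636e-03],
       [ 3.69046532e-04, -2.08316883e-03, -9.99997762e-01]]), 'force': array([0.44605544, 0.00283554, 0.02316069]), 'opening': 0.998681573290288} 0.014
scene [-0.23149291 -0.41737019  0.66348208] [[ 0.46961129 -0.50406581  0.72483301]
 [-0.88284258 -0.26126281  0.39029568]
 [-0.0073628  -0.82320071 -0.56770273]] 379.1940908330611
top [3.25036759e-01 2.37757162e-04 1.23087478e+00] [[ 1.96388145e-02 -9.85769453e-01  1.66951795e-01]
 [-9.99799628e-01 -2.00102510e-02 -5.42760261e-04]
 [ 3.87578382e-03 -1.66907684e-01 -9.85964910e-01]] 438.5384888417229
```

View pics/top0.png

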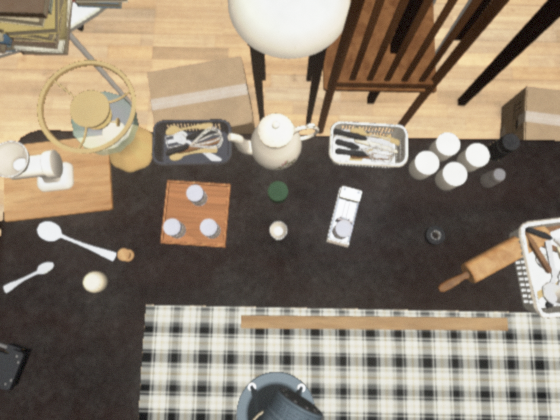

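View pics/scene0.png

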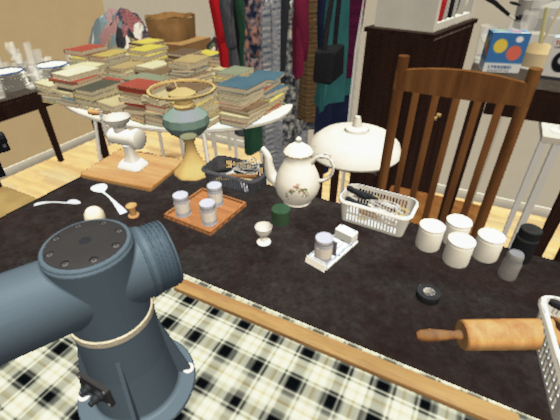

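The top view shows the tray at about (196,214), with tins at (195,193), (172,228) and (209,227). The feeder is at (344,215): its front is at the bottom, near (339,243), and its tin is at (342,228). Green tin (277,191), egg cup (279,230) and tape (435,236) stand apart. I'll measure these from the depth next.

```bash
cat > h.py <<'E'
import numpy as np, cv2
from rig import *
def cloud(d,c):
    v,u=np.mgrid[:d.shape[0],:d.shape[1]]
    P=np.dstack([(u-c['cx'])/c['fx']*d,(v-c['cy'])/c['fy']*d,d])@np.array(c['rotation']).T+np.array(c['xyz'])
    P[d<=0]=np.nan; return P
def blobs(P,zlo,zhi,roi=None,minpix=30):
    m=(P[...,2]>zlo)&(P[...,2]<zhi)
    if roi: x0,x1,y0,y1=roi; m&=(P[...,0]>x0)&(P[...,0]<x1)&(P[...,1]>y0)&(P[...,1]<y1)
    n,l,st,ce=cv2.connectedComponentsWithStats(m.astype(np.uint8))
    for i in range(1,n):
        if st[i,4]>=minpix:
            Q=P[l==i]; print(ce[i].round(1),st[i,4],'mean',Q.mean(0).round(4),'mid',((Q.max(0)+Q.min(0))/2).round(4),'ext',np.ptp(Q,axis=0).round(4))
def pix(xyz,c):
    q=(np.array(xyz)-c['xyz'])@np.array(c['rotation']); return q[:2]/q[2]*[c['fx'],c['fy']]+[c['cx'],c['cy']]
E
python3 - <<'E'
from h import *
c=calibration('top'); P=cloud(np.load('pics/top0.npy'),c)
print('tins'); blobs(P,.068,.09,(.3,.7,-.3,.4))
print('table z',np.nanmedian(P[260:290,200:400,2]))
for q in [(163,181),(228,183),(160,243),(226,247),(196,214)]: print(q,P[q[1],q[0]].round(4))
print('feeder'); blobs(P,.012,.1,(.4,.75,-.25,-.08))
p,d=capture('top')
cv2.imwrite('pics/fcrop.png',cv2.resize(p[175:255,295:395],None,fx=7,fy=7,interpolation=cv2.INTER_CUBIC))
E
```

```text
tins
[270.8 159.8] 214 mean [0.6668 0.0288 0.0795] mid [0.6723 0.0309 0.079 ] ext [0.055  0.1632 0.0219]
[360.4 160.6] 308 mean [ 0.6702 -0.2154  0.077 ] mid [ 0.6784 -0.2149  0.0788] ext [0.043  0.17   0.0211]
[194.5 193. ] 234 mean [0.5711 0.2318 0.0761] mid [0.5713 0.2319 0.0753] ext [0.045  0.0456 0.0143]
[171.8 226.9] 243 mean [0.4779 0.2872 0.0762] mid [0.4779 0.2882 0.0756] ext [0.0437 0.0459 0.0148]
[208.2 227.3] 238 mean [0.479  0.1906 0.076 ] mid [0.4791 0.1906 0.0751] ext [0.0454 0.0443 0.0136]
[343.1 228.5] 239 mean [ 0.4825 -0.1675  0.0776] mid [ 0.4832 -0.1673  0.0763] ext [0.0454 0.0432 0.0149]
table z 0.00032244666389380505
(163, 181) [0.6204 0.3391 0.0014]
(228, 183) [ 0.6192  0.1525 -0.0022]
(160, 243) [ 0.4418  0.3366 -0.0007]
(226, 247) [ 4.342e-01  1.506e-01 -4.000e-04]
(196, 214) [0.5255 0.2385 0.0055]
feeder
[351.6 149.4] 1014 mean [ 0.7055 -0.1937  0.0655] mid [ 0.7043 -0.1898  0.0558] ext [0.0911 0.12   0.0873]
[344.  217.2] 883 mean [ 0.519  -0.1748  0.0444] mid [ 0.5256 -0.1775  0.0479] ext [0.1616 0.092  0.0717]
```

View pics/fcrop.png

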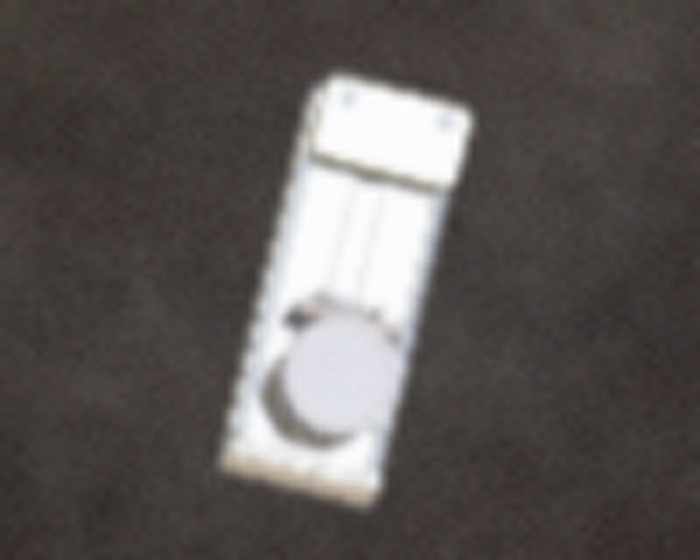

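The feeder's front edge runs from about (222,470) to (375,505) in the crop, so its yaw is about -12°. The tin sits in front and the pusher is behind it. Each tray tin's top is at z of about 0.076, as it should be. First I'll go above the tin at (0.478, 0.2875).

```bash
cat >> h.py <<'E'
def go(x,y,z,th=12.):
    s=read_state(); R=np.array(s['tcp_rot']); d=R.T@(np.array([x,y,z])-s['position'])
    a=np.degrees(np.arctan2(R[1,1],R[0,1])); print('t',round(s['time_s'],2),'pos',np.round(s['position'],4),'shift',d.round(4),'closing th',round(90-a,2),'turn',round(np.radians(a-(90-th)),4),'F',np.round(s['force'],2),'open',round(s['opening'],3))
E
python3 -c "
from h import *
go(.478,.2875,.14)"
```

```text
t 0.15 pos [0.1795 0.5981 0.2358] shift [-0.3752 -0.2115  0.096 ] closing th 16.72 turn -0.0823 F [ 0.03 -0.18  0.32] open 0.999
```

Call:
{"method": "send_rows", "body": {"plan": [[0,-0.01,-0.0056,0.002,0],[0,-0.0268,-0.0151,0.0069,0],[0,-0.0268,-0.0151,0.0069,0],[0,-0.0268,-0.0151,0.0069,0],[0,-0.0268,-0.0151,0.0069,0],[0,-0.0268,-0.0151,0.0069,0],[0,-0.0268,-0.0151,0.0069,0],[0,-0.0268,-0.0151,0.0069,0],[0,-0.0268,-0.0151,0.0069,0],[0,-0.0268,-0.0151,0.0069,0],[0,-0.0268,-0.0151,0.0069,0],[0,-0.0268,-0.0151,0.0069,0],[0,-0.0268,-0.0151,0.0069,0],[0,-0.0268,-0.0151,0.0069,0],[0,-0.0168,-0.0096,0.0042,-0.082],[0,0,0,0,0],[0,0,0,0,0],[0,0,0,0,0]]}}

```text
time_s: 1.65
position: [0.4775, 0.2879, 0.1406]
tcp_rot: [[-0.978, 0.21, -0.001], [0.21, 0.978, -0.0], [0.001, -0.0, -1.0]]
force: [-0.5, -0.4, -0.7]
opening: 1.001
grasp_force: 0.0
```

```bash
python3 -c "
from h import *
go(.478,.2875,.042)
p,d=capture('wrist'); c=calibration('wrist'); cv2.imwrite('pics/w1.png',p); P=cloud(d,c); print(c['xyz']); blobs(P,.068,.085,(.3,.7,.0,.4))"
```

```text
t 1.65 pos [0.4775 0.2879 0.1406] shift [-0.0007 -0.0003  0.0986] closing th 12.1 turn -0.0018 F [-0.48 -0.38 -0.73] open 1.001
[0.40215172 0.30382513 0.28888797]
[286.3 237.1] 4303 mean [0.4761 0.2876 0.075 ] mid [0.4773 0.2873 0.0731] ext [0.0458 0.0456 0.0102]
[131.2 264.2] 3269 mean [0.4735 0.1899 0.0747] mid [0.4757 0.1904 0.0728] ext [0.0399 0.0449 0.0096]
[232.8 368. ] 2032 mean [0.5605 0.2326 0.0743] mid [0.5622 0.232  0.0729] ext [0.0309 0.0456 0.0098]
```

View pics/w1.png

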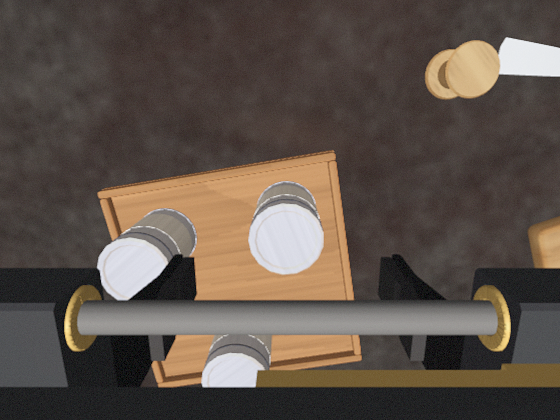

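The wrist picture shows this tin's lid centred between the open fingers at (286,237), with the walls and its neighbours clear. I'll lower, grip and lift 15 mm.

Call:
{"method": "send_rows", "body": {"plan": [[0,0,0,0.02,0],[0,0,0,0.025,0],[0,0,0,0.025,0],[0,0,0,0.02,0],[0,0,0,0.0085,0],[0,0,0,0,0],[255,0,0,0,0],[255,0,0,0,0],[255,0,0,0,0],[255,0,0,0,0],[255,0,0,0,0],[255,0,0,0,0],[255,0,0,0,0],[255,0,0,0,0]]}}

```text
time_s: 2.87
position: [0.4784, 0.288, 0.0424]
tcp_rot: [[-0.978, 0.208, 0.0], [0.208, 0.978, 0.0], [-0.0, 0.0, -1.0]]
force: [0.1, 0.1, 2.0]
opening: 0.519
grasp_force: 30.0
```

Call:
{"method": "send_rows", "body": {"plan": [[255,0,0,-0.005,0],[255,0,0,-0.005,0],[255,0,0,-0.005,0],[255,0,0,0,0],[255,0,0,0,0],[255,0,0,0,0],[255,0,0,0,0],[255,0,0,0,0]]}}

```text
time_s: 3.53
position: [0.4781, 0.288, 0.057]
tcp_rot: [[-0.978, 0.208, -0.0], [0.208, 0.978, -0.0], [0.0, -0.0, -1.0]]
force: [0.5, 0.4, -0.8]
opening: 0.515
grasp_force: 30.0
```

```bash
cat >> h.py <<'E'
def weigh(n=6):
    F=[]
    for i in range(n): capture('wrist'); s=read_state(); F.append(np.r_[s['force'],s['moment']])
    print('F mean',np.mean(F,0).round(3),'sd',np.std(F,0).round(3))
E
python3 -c "
from h import *
weigh(); go(.478,.2875,.042)"
```

```text
F mean [ 0.167  0.09  -0.625  0.004  0.009 -0.004] sd [0.244 0.296 0.264 0.032 0.038 0.008]
t 3.83 pos [0.4782 0.2881 0.0571] shift [ 0.0001 -0.0006  0.0151] closing th 12.02 turn -0.0003 F [ 0.41  0.01 -0.49] open 0.513
```

It reads 0.63 N, so it is a light tin. I'll put it back slowly, release it and go to the second tin.

Call:
{"method": "send_rows", "body": {"plan": [[255,0,0,0.0016,0],[255,0,0,0.0016,0],[255,0,0,0.0016,0],[255,0,0,0.0016,0],[255,0,0,0.0016,0],[255,0,0,0.0016,0],[255,0,0,0.0016,0],[255,0,0,0.0016,0],[255,0,0,0.001,0],[255,0,0,0.0008,0],[255,0,0,0.0005,0],[255,0,0,0,0],[255,0,0,0,0]]}}

```text
time_s: 4.92
position: [0.4782, 0.2881, 0.0424]
tcp_rot: [[-0.978, 0.208, 0.0], [0.208, 0.978, -0.0], [-0.0, 0.0, -1.0]]
force: [-1.2, -0.1, 3.9]
opening: 0.515
grasp_force: 30.0
```

Call:
{"method": "send_rows", "body": {"plan": [[0,0,0,0,0],[0,0,0,0,0],[0,0,0,0,0],[0,0,0,0,0],[0,0,0,0,0],[0,0,0,0,0],[0,0,0,-0.01,0],[0,0,0,-0.02,0],[0,0,0,-0.02,0],[0,0,0,-0.02,0],[0,-0.004,-0.019,0,0],[0,-0.006,-0.028,0,0],[0,-0.006,-0.028,0,0],[0,-0.0045,-0.0205,0,0],[0,0,0,0,0],[0,0,0,0,0],[0,0,0,0,0]]}}

```text
time_s: 6.33
position: [0.4788, 0.1909, 0.1126]
tcp_rot: [[-0.978, 0.209, 0.001], [0.209, 0.978, 0.001], [-0.001, 0.001, -1.0]]
force: [0.1, -0.1, 0.2]
opening: 1.0
grasp_force: 0.0
```

```bash
python3 -c "
from h import *
weigh(3); go(.4785,.1905,.042)
p,d=capture('wrist'); c=calibration('wrist'); P=cloud(d,c);  blobs(P,.068,.085,(.3,.7,.0,.4))
p,d=capture('top'); c=calibration('top'); P=cloud(d,c);  blobs(P,.068,.085,(.44,.62,.22,.36))"
```

```text
F mean [-0.2    0.252  0.126 -0.028  0.013 -0.019] sd [0.073 0.307 0.512 0.024 0.014 0.049]
t 6.48 pos [0.4785 0.1914 0.1122] shift [-0.0002 -0.0009  0.0702] closing th 11.94 turn 0.001 F [-0.15  0.48  0.76] open 1.0
[467.5 216.4] 6172 mean [0.4758 0.2867 0.0746] mid [0.4773 0.2878 0.0728] ext [0.0459 0.0466 0.0096]
[284.6 254.9] 5482 mean [0.4771 0.1898 0.0747] mid [0.4789 0.1893 0.0729] ext [0.0467 0.0456 0.0097]
[383.2 359.6] 1260 mean [0.5535 0.2324 0.0737] mid [0.5553 0.2316 0.0727] ext [0.0165 0.0415 0.0094]
```

Call:
{"method": "send_rows", "body": {"plan": [[0,0,-0.001,0.015,0],[0,0,0,0.025,0],[0,0,0,0.02,0],[0,0,0,0.01,0],[0,0,0,0,0],[255,0,0,0,0],[255,0,0,0,0],[255,0,0,0,0],[255,0,0,0,0],[255,0,0,0,0],[255,0,0,0,0],[255,0,0,0,0],[255,0,0,-0.005,0],[255,0,0,-0.005,0],[255,0,0,-0.005,0],[255,0,0,0,0],[255,0,0,0,0],[255,0,0,0,0],[255,0,0,0,0],[255,0,0,0,0]]}}

```text
time_s: 8.25
position: [0.4781, 0.1894, 0.0569]
tcp_rot: [[-0.978, 0.208, -0.0], [0.208, 0.978, -0.0], [0.0, -0.0, -1.0]]
force: [-0.5, 0.9, 0.4]
opening: 0.518
grasp_force: 30.0
```

```bash
python3 -c "
from h import *
weigh(6); go(.571,.232,.11)"
```

```text
F mean [-0.228 -0.082 -0.845  0.011 -0.    -0.018] sd [0.264 0.54  0.562 0.014 0.032 0.027]
t 8.55 pos [0.4782 0.1894 0.0569] shift [-0.0819  0.061  -0.0531] closing th 12.02 turn -0.0004 F [-0.29  0.03 -1.33] open 0.521
```

About 0.8 N, so this one is light too. Back down, then on to the third tin.

Call:
{"method": "send_rows", "body": {"plan": [[255,0,0,0.0016,0],[255,0,0,0.0016,0],[255,0,0,0.0016,0],[255,0,0,0.0016,0],[255,0,0,0.0016,0],[255,0,0,0.0016,0],[255,0,0,0.0016,0],[255,0,0,0.0016,0],[255,0,0,0.001,0],[255,0,0,0.0008,0],[255,0,0,0.0005,0],[255,0,0,0,0],[255,0,0,0,0]]}}

```text
time_s: 9.63
position: [0.4782, 0.1894, 0.0432]
tcp_rot: [[-0.978, 0.208, 0.0], [0.208, 0.978, -0.0], [-0.0, 0.0, -1.0]]
force: [-1.5, -0.3, 10.0]
opening: 0.517
grasp_force: 30.0
```

Call:
{"method": "send_rows", "body": {"plan": [[0,0,0,0,0],[0,0,0,0,0],[0,0,0,0,0],[0,0,0,0,0],[0,0,0,0,0],[0,0,0,0,0],[0,0,0,-0.01,0],[0,0,0,-0.02,0],[0,0,0,-0.02,0],[0,0,0,-0.02,0],[0,-0.017,0.013,0,0],[0,-0.025,0.018,0,0],[0,-0.024,0.018,0,0],[0,-0.016,0.012,0,0],[0,0,0,0,0],[0,0,0,0,0],[0,0,0,0,0]]}}

```text
time_s: 11.05
position: [0.5693, 0.2316, 0.1118]
tcp_rot: [[-0.978, 0.208, -0.003], [0.208, 0.978, -0.001], [0.003, -0.001, -1.0]]
force: [-0.6, 0.7, 0.7]
opening: 0.999
grasp_force: 0.0
```

```bash
python3 -c "
from h import *
go(.571,.232,.042)
p,d=capture('wrist'); c=calibration('wrist'); P=cloud(d,c);  blobs(P,.068,.085,(.3,.7,.0,.4))"
```

```text
t 11.05 pos [0.5693 0.2316 0.1118] shift [-0.0018  0.0008  0.0698] closing th 12.01 turn -0.0002 F [-0.57  0.73  0.71] open 0.999
[366.2  50.2] 8374 mean [0.4772 0.2874 0.075 ] mid [0.4776 0.2876 0.0731] ext [0.045  0.0457 0.0102]
[161.7  99.1] 7720 mean [0.4781 0.1896 0.0749] mid [0.4787 0.1889 0.0732] ext [0.0456 0.0459 0.0103]
[287.4 257.1] 5502 mean [0.5691 0.2311 0.0747] mid [0.5704 0.2308 0.0729] ext [0.0459 0.0457 0.0097]
```

Call:
{"method": "send_rows", "body": {"plan": [[0,-0.001,0,0.015,0],[0,0,0,0.025,0],[0,0,0,0.02,0],[0,0,0,0.01,0],[0,0,0,0,0],[255,0,0,0,0],[255,0,0,0,0],[255,0,0,0,0],[255,0,0,0,0],[255,0,0,0,0],[255,0,0,0,0],[255,0,0,0,0],[255,0,0,-0.005,0],[255,0,0,-0.005,0],[255,0,0,-0.005,0],[255,0,0,0,0],[255,0,0,0,0],[255,0,0,0,0],[255,0,0,0,0],[255,0,0,0,0]]}}

```text
time_s: 12.77
position: [0.5719, 0.2318, 0.0567]
tcp_rot: [[-0.978, 0.208, -0.001], [0.208, 0.978, -0.0], [0.001, -0.0, -1.0]]
force: [0.2, -0.2, -3.8]
opening: 0.523
grasp_force: 30.0
```

```bash
python3 -c "
from h import *
weigh(6); go(.35,-.1,.2)"
```

```text
F mean [ 0.424 -0.073 -3.028  0.006  0.006 -0.006] sd [0.541 0.244 0.442 0.036 0.021 0.01 ]
t 13.07 pos [0.5721 0.2318 0.0569] shift [ 0.1481 -0.3708 -0.1431] closing th 12.02 turn -0.0004 F [-0.6   0.15 -3.51] open 0.523
```

It reads 3.0 N, so this is the heavy tin. I'll lift it high and carry it round the teapot to a place above the feeder for a close look.

Call:
{"method": "send_rows", "body": {"plan": [[255,0,0,-0.01,0],[255,0,0,-0.02,0],[255,0,0,-0.03,0],[255,0,0,-0.03,0],[255,0,0,-0.025,0],[255,0,0,-0.015,0],[255,0.003,-0.014,0,0],[255,0.0055,-0.028,0,0],[255,0.0055,-0.028,0,0],[255,0.0055,-0.028,0,0],[255,0.0055,-0.028,0,0],[255,0.0055,-0.028,0,0],[255,0.0055,-0.028,0,0],[255,0.0055,-0.028,0,0],[255,0.0055,-0.028,0,0],[255,0.0055,-0.028,0,0],[255,0.0025,-0.014,0,0]]}}

```text
time_s: 14.48
position: [0.4587, -0.0328, 0.1878]
tcp_rot: [[-0.978, 0.21, -0.0], [0.21, 0.978, -0.001], [-0.0, -0.001, -1.0]]
force: [0.1, -0.3, -2.9]
opening: 0.517
grasp_force: 30.0
```

Call:
{"method": "send_rows", "body": {"plan": [[255,-0.01,-0.01,0,0],[255,-0.02,-0.02,0,0],[255,-0.022,-0.021,0,0],[255,-0.022,-0.021,0,0],[255,-0.022,-0.021,0,0],[255,-0.02,-0.02,0,0],[255,-0.013,-0.013,0,0],[255,0,0,0,0],[255,0,0,0,0],[255,0,0,0,0]]}}

```text
time_s: 15.32
position: [0.5597, -0.1799, 0.1868]
tcp_rot: [[-0.978, 0.208, -0.001], [0.208, 0.978, 0.001], [0.001, 0.001, -1.0]]
force: [-0.4, 0.3, -2.8]
opening: 0.516
grasp_force: 30.0
```

```bash
python3 -c "
from h import *
go(.405,-.1507,.068)
c=calibration('wrist'); p,d=capture('wrist'); cv2.imwrite('pics/w2.png',p); np.save('pics/w2.npy',d); import pickle; pickle.dump(c,open('pics/w2.pkl','wb')); P=cloud(d,c);  blobs(P,.068,.085,(.3,.7,-.3,-.05))
print('held'); blobs(P,.205,.24,(.4,.7,-.3,-.05))"
```

```text
t 15.32 pos [ 0.5597 -0.1799  0.1868] shift [ 0.1572 -0.0038  0.119 ] closing th 12.0 turn -0.0001 F [-0.38  0.31 -2.83] open 0.516
[278.1 104.5] 3842 mean [ 0.4817 -0.1698  0.077 ] mid [ 0.482  -0.1696  0.0742] ext [0.0454 0.0458 0.0115]
[228.9 355.2] 70 mean [ 0.6629 -0.2502  0.076 ] mid [ 0.6626 -0.2501  0.0747] ext [0.0086 0.008  0.0062]
[344.8 364.7] 199 mean [ 0.6961 -0.1601  0.0701] mid [ 0.695  -0.1615  0.0705] ext [0.0095 0.0223 0.0049]
held
[279.7 282.3] 4295 mean [ 0.5416 -0.1794  0.2156] mid [ 0.5455 -0.185   0.2131] ext [0.0208 0.0559 0.0162]
[366.3 293.6] 430 mean [ 0.5551 -0.1496  0.2105] mid [ 0.5553 -0.1497  0.2108] ext [0.004  0.0135 0.0114]
[287.4 350.5] 5711 mean [ 0.5653 -0.1815  0.2214] mid [ 0.5601 -0.1801  0.2268] ext [0.0369 0.0585 0.0265]
```

View pics/w2.png

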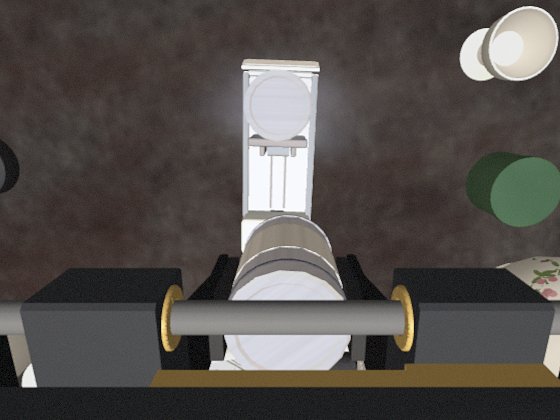

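The wrist view shows the feeder from above. Its front edge is near (242,63)–(319,66), its tin at (278,105), and the egg cup and green tin are well off to the right. I'll take an enlarged crop to read the feeder's edges.

```bash
python3 -c "
from h import *
p=cv2.imread('pics/w2.png'); q=cv2.resize(p[52:146,230:334],None,fx=6,fy=6,interpolation=cv2.INTER_CUBIC)
cv2.imwrite('pics/w2c.png',q)"
```

```text
(no output)
```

View pics/w2c.png

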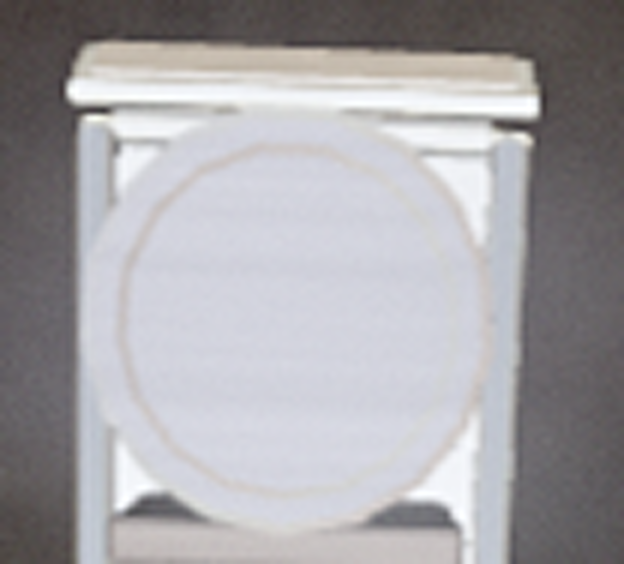

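In the crop, the left rail's inner edge runs from (112,150) to (107,560) and the right one's from (496,150) to (470,560). The white ledge ends are at (68,92) and (538,103). I'll map these to the world.

```bash
python3 -c "
from h import *
import pickle
c=pickle.load(open('pics/w2.pkl','rb'))
def ray(u,v,z):
    r=np.array(c['rotation'])@[(u-c['cx'])/c['fx'],(v-c['cy'])/c['fy'],1]; return c['xyz']+r*(z-c['xyz'][2])/r[2]
w=lambda a,b,z: ray(230+(a+.5)/6-.5,52+(b+.5)/6-.5,z)
L0,L1,R0,R1=[w(*q,.0195) for q in [(112,150),(107,560),(496,150),(470,560)]]
print(L0.round(4),R0.round(4),'widths',np.linalg.norm(L0-R0),np.linalg.norm(L1-R1))
m0,m1=(L0+R0)/2,(L1+R1)/2; print(m0.round(4),m1.round(4)); d=m1-m0; print('yaw rails',np.degrees(np.arctan2(d[1],d[0])))
for z in (.016,.02):
  a,b=w(68,92,z),w(538,103,z); e=a-b; print('ledge',a.round(4),b.round(4),'mid',((a+b)/2).round(4),np.linalg.norm(e),'yaw',np.degrees(np.arctan2(-e[0],e[1])),np.degrees(np.arctan2(e[0],-e[1])))
P=cloud(np.load('pics/w2.npy'),c)
for (u,v) in [(246,150),(247,200),(310,150),(309,200),(280,66),(280,71),(250,71)]: print((u,v),P[v,u].round(4))
# tin lid centre, crop (290,320), z .078
print('tin',w(290,318,.078).round(4))
# rail edges over rows from picture
p=cv2.cvtColor(cv2.imread('pics/w2.png'),cv2.COLOR_BGR2GRAY)
for v in (150,170,190,205): print(v,p[v,238:254],p[v,300:320])
"
```

```text
[ 0.4553 -0.1895  0.0195] [ 0.4658 -0.1399  0.0195] widths 0.050720417398865965 0.050350422581971095
[ 0.4606 -0.1647  0.0195] [ 0.5124 -0.1782  0.0195]
yaw rails -14.572345781035342
ledge [ 0.4468 -0.1938  0.016 ] [ 0.461 -0.133  0.016] mid [ 0.4539 -0.1634  0.016 ] 0.062394645477727086 yaw 166.77076168050687 -13.229238319493135
ledge [ 0.4472 -0.1934  0.02  ] [ 0.4613 -0.1334  0.02  ] mid [ 0.4543 -0.1634  0.02  ] 0.06161225496939346 yaw 166.77076168050687 -13.22923831949314
(246, 150) [ 0.511  -0.205   0.0192]
(247, 200) [ 0.553  -0.2143  0.0191]
(310, 150) [ 0.5221 -0.1526  0.0194]
(309, 200) [ 0.5644 -0.1617  0.0181]
(280, 66) [ 0.4529 -0.1632  0.0199]
(280, 71) [ 0.4617 -0.1641  0.0775]
(250, 71) [ 0.4517 -0.1871  0.0211]
tin [ 0.4816 -0.1699  0.078 ]
150 [ 72  72  75  71 111 180 200 197 196 185 199 239 251 249 248 249] [248 247 248 248 248 249 249 238 210 200 198 198 200 190 150  84  89  85
  86  85]
170 [ 71  72  65  65 110 178 202 196 195 182 198 239 251 250 249 249] [250 249 249 248 250 251 237 211 198 197 195 198 181 118  59  66  66  66
  64  68]
190 [ 61  59  64  57 103 179 202 199 198 181 191 237 251 249 249 249] [250 249 249 250 251 237 207 196 197 197 201 178 112  54  63  63  61  59
  64  64]
205 [ 54  60  58  49 126 186 202 199 198 175 221 252 250 250 248 249] [249 250 249 248 252 232 196 198 197 197 195 150  53  58  63  55  61  62
  57  57]
```

```bash
python3 -c "
from h import *
import pickle
c=pickle.load(open('pics/w2.pkl','rb'))
def ray(u,v,z):
    r=np.array(c['rotation'])@[(u-c['cx'])/c['fx'],(v-c['cy'])/c['fy'],1]; return c['xyz']+r*(z-c['xyz'][2])/r[2]
M=[]
for v,l,r in [(76.6,248.3,312.3),(145,247.6,308.2),(150,248.6,307.7),(170,248.6,306.6),(190,248.6,305.6),(205,247.8,305.1)]:
    a,b=ray(l,v,.0195),ray(r,v,.0195); M.append((a+b)/2); print(v,M[-1].round(4),np.linalg.norm(a-b).round(4))
M=np.array(M); k=np.polyfit(M[:,0],M[:,1],1); yaw=np.arctan(k[0]); print('yaw',np.degrees(yaw))
u=np.array([np.cos(yaw),np.sin(yaw)]); n=np.array([-u[1],u[0]])
t=np.array([.4818,-.1697]); b=np.array([.48,np.polyval(k,.48)])
print('tin lateral off lane',(t-b)@n)
lane=lambda s:(b+n*0+u*((t-b)@u+s))
for nm,s in [('seat',0),('load',.005),('pre',-.08)]: print(nm,lane(s).round(4))
print('ledge mid dist before tin',(np.array([.4541,-.1634])-t)@u, 'lateral',(np.array([.4541,-.1634])-b)@n)
go(.405,-.15,.068,-np.degrees(yaw))
"
```

```text
76.6 [ 0.4606 -0.1647  0.0195] 0.0507
145 [ 0.5125 -0.178   0.0195] 0.0504
150 [ 0.5165 -0.1787  0.0195] 0.0494
170 [ 0.5329 -0.1827  0.0195] 0.0492
190 [ 0.5497 -0.1868  0.0195] 0.0491
205 [ 0.5626 -0.1903  0.0195] 0.0499
yaw -14.023086008109836
tin lateral off lane 0.0003219614845907947
seat [ 0.4817 -0.17  ]
load [ 0.4866 -0.1712]
pre [ 0.4041 -0.1506]
ledge mid dist before tin -0.028401060183197904 lateral -0.0002778555461535297
t 15.37 pos [ 0.5594 -0.1795  0.1868] shift [ 0.157  -0.0033  0.119 ] closing th 11.98 turn 0.0357 F [ 0.81 -0.18 -2.02] open 0.516
```

The feeder's yaw is -14.0°, the lane checks out at 50 mm wide, and the seat is at (0.4817, -0.170). I'll turn to match the yaw, go back along the lane to a point 80 mm in front, and then down to loading height.

Call:
{"method": "send_rows", "body": {"plan": [[255,0,0,0,0.0355],[255,0,0,0,0],[255,0.01,-0.001,0,0],[255,0.024,-0.0015,0,0],[255,0.03,-0.0015,0,0],[255,0.03,-0.002,0,0],[255,0.03,-0.0015,0,0],[255,0.022,-0.001,0,0],[255,0.011,-0.001,0,0],[255,0,0,0.015,0],[255,0,0,0.025,0],[255,0,0,0.025,0],[255,0,0,0.025,0],[255,0,0,0.015,0],[255,0,0,0.01,0],[255,0,0,0.003,0],[255,0,0,0,0],[255,0,0,0,0]]}}

```text
time_s: 16.87
position: [0.4062, -0.1522, 0.0693]
tcp_rot: [[-0.97, 0.242, 0.001], [0.242, 0.97, -0.001], [-0.002, -0.001, -1.0]]
force: [0.3, -0.3, -2.7]
opening: 0.521
grasp_force: 30.0
```

```bash
python3 -c "
from h import *
s=.006; u=np.array([.9702,-.2423]); q=np.array([.4817,-.170])+s*u; print(q)
go(q[0],q[1],.068,14.02)
c=calibration('wrist'); p,d=capture('wrist'); cv2.imwrite('pics/w3.png',p); P=cloud(d,c);  blobs(P,.09,.112,(.35,.46,-.2,-.08))
weigh(4)"
```

```text
[ 0.4875212 -0.1714538]
t 16.87 pos [ 0.4062 -0.1522  0.0693] shift [-0.0836  0.001   0.0014] closing th 14.02 turn -0.0 F [ 0.29 -0.32 -2.68] open 0.521
[280.6 283.2] 4008 mean [ 0.3882 -0.1506  0.0988] mid [ 0.3925 -0.1568  0.0971] ext [0.0221 0.0553 0.0141]
[367.2 294.9] 340 mean [ 0.4027 -0.1216  0.094 ] mid [ 0.4029 -0.1219  0.0944] ext [0.0031 0.0134 0.0088]
[287.5 350.3] 5061 mean [ 0.4128 -0.1542  0.1022] mid [ 0.4095 -0.1532  0.104 ] ext [0.0306 0.0572 0.0161]
F mean [-0.037 -0.062 -2.67  -0.015 -0.01   0.011] sd [0.337 0.616 0.278 0.009 0.007 0.01 ]
```

View pics/w3.png

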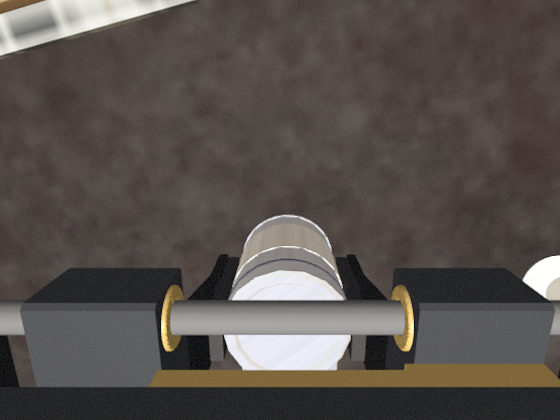

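The held tin hangs upright and centred, with its lid at about (287,325). I'll move in along the lane, slowing before the touch.

Call:
{"method": "send_rows", "body": {"plan": [[255,-0.005,0.001,0.001,0],[255,-0.008,0,0,0],[255,-0.007,0,0,0],[255,-0.004,0,0,0],[255,-0.002,0,0,0],[255,-0.001,0,0,0],[255,-0.001,0,0,0],[255,-0.001,0,0,0],[255,-0.001,0,0,0],[255,-0.001,0,0,0],[255,-0.001,0,0,0],[255,-0.001,0,0,0],[255,-0.001,0,0,0],[255,-0.001,0,0,0],[255,-0.001,0,0,0],[255,-0.001,0,0,0]]}}

```text
time_s: 18.45
position: [0.4392, -0.1586, 0.0677]
tcp_rot: [[-0.97, 0.242, -0.005], [0.242, 0.97, 0.003], [0.006, 0.001, -1.0]]
force: [-6.2, 1.0, 0.5]
opening: 0.519
grasp_force: 30.0
```

```bash
python3 -c "
from h import *
go(.4875,-.1715,.068,14.02); weigh(3)"
```

```text
t 18.45 pos [ 0.4392 -0.1586  0.0677] shift [-0.05   -0.0008 -0.0006] closing th 14.02 turn -0.0001 F [-6.25  0.95  0.53] open 0.519
F mean [-5.002  0.202 -0.983  0.069  0.798 -0.016] sd [0.505 0.146 0.379 0.037 0.032 0.007]
```

Call:
{"method": "send_rows", "body": {"plan": [[255,-0.001,-0.0003,0,0],[255,-0.001,-0.0003,0,0],[255,-0.001,0,0,0],[255,-0.001,0,0,0],[255,-0.001,0,0,0],[255,-0.001,0,0,0],[255,-0.001,0,0,0],[255,-0.001,0,0,0]]}}

```text
time_s: 19.27
position: [0.444, -0.1592, 0.0674]
tcp_rot: [[-0.97, 0.242, -0.011], [0.242, 0.97, 0.006], [0.012, 0.004, -1.0]]
force: [-9.7, 1.4, 1.7]
opening: 0.519
grasp_force: 30.0
```

```bash
python3 -c "
from h import *
go(.4875,-.1715,.068,14.02); weigh(3)"
```

```text
t 19.27 pos [ 0.444  -0.1592  0.0674] shift [-0.0452 -0.0014 -0.0011] closing th 14.01 turn 0.0002 F [-9.65  1.44  1.73] open 0.519
F mean [-7.493  2.153  1.216  0.404  1.262 -0.02 ] sd [0.388 0.312 0.334 0.005 0.014 0.039]
```

Call:
{"method": "send_rows", "body": {"plan": [[255,-0.002,-0.0004,0,0],[255,-0.002,-0.0004,0,0],[255,-0.002,-0.0003,0,0],[255,-0.002,0,0,0],[255,-0.002,0,0,0],[255,-0.002,0,0,0],[255,-0.002,0,0,0],[255,-0.002,0,0,0]]}}

```text
time_s: 20.08
position: [0.4585, -0.1637, 0.0672]
tcp_rot: [[-0.97, 0.242, -0.013], [0.242, 0.97, 0.007], [0.014, 0.004, -1.0]]
force: [-9.8, 3.0, 3.0]
opening: 0.516
grasp_force: 30.0
```

```bash
python3 -c "
from h import *
go(.4875,-.1715,.068,14.02); weigh(3)"
```

```text
t 20.08 pos [ 0.4585 -0.1637  0.0672] shift [-0.0301 -0.0005 -0.0012] closing th 14.0 turn 0.0004 F [-9.8   2.96  3.02] open 0.516
F mean [-8.411  2.38   0.65   0.406  1.361  0.034] sd [0.262 0.205 0.263 0.028 0.038 0.006]
```

Call:
{"method": "send_rows", "body": {"plan": [[255,-0.002,0,-0.0003,0],[255,-0.002,0,-0.0003,0],[255,-0.002,0,0,0],[255,-0.002,0,0,0],[255,-0.002,0,0,0],[255,-0.002,0,0,0],[255,-0.002,0,0,0],[255,-0.002,0,0,0],[255,-0.002,0,0,0],[255,-0.002,0,0,0],[255,-0.001,0,0,0],[255,-0.001,0,0,0]]}}

```text
time_s: 21.23
position: [0.4797, -0.1691, 0.0674]
tcp_rot: [[-0.97, 0.242, -0.013], [0.242, 0.97, 0.007], [0.014, 0.004, -1.0]]
force: [-9.4, 3.4, 1.5]
opening: 0.517
grasp_force: 30.0
```

```bash
python3 -c "
from h import *
go(.4875,-.1715,.068,14.02); weigh(3);go(.4875,-.1715,.068,14.02)"
```

```text
t 21.23 pos [ 0.4797 -0.1691  0.0674] shift [-0.0081 -0.0004 -0.0007] closing th 14.0 turn 0.0004 F [-9.36  3.4   1.48] open 0.517
F mean [-8.794  2.484 -0.313  0.414  1.431  0.017] sd [0.367 0.107 0.273 0.024 0.024 0.023]
t 21.38 pos [ 0.4801 -0.1693  0.0674] shift [-0.0077 -0.0003 -0.0007] closing th 14.0 turn 0.0003 F [-8.59  2.56  0.07] open 0.515
```

Call:
{"method": "send_rows", "body": {"plan": [[255,-0.0015,0,0,0],[255,-0.0015,0,0,0],[255,-0.001,0,0,0],[255,-0.001,0,0,0],[255,-0.001,0,0,0],[255,-0.001,0,0,0],[255,-0.001,0,0,0],[255,0,0,0,0]]}}

```text
time_s: 22.05
position: [0.4876, -0.1712, 0.0674]
tcp_rot: [[-0.97, 0.242, -0.013], [0.242, 0.97, 0.007], [0.014, 0.004, -1.0]]
force: [-9.2, 3.0, 0.1]
opening: 0.518
grasp_force: 30.0
```

```bash
python3 -c "
from h import *
go(.4875,-.1715,.068,14.02); weigh(3);go(.4875,-.1715,.068,14.02)
p,d=capture('scene'); c=calibration('scene'); u,v=pix((.48,-.17,.05),c).astype(int); print(u,v)
cv2.imwrite('pics/s1.png',cv2.resize(p[v-55:v+45,u-65:u+65],None,fx=6,fy=6,interpolation=cv2.INTER_CUBIC))"
```

```text
t 22.05 pos [ 0.4876 -0.1712  0.0674] shift [ 0.     -0.0003 -0.0006] closing th 14.0 turn 0.0003 F [-9.16  2.97  0.09] open 0.518
F mean [-9.085e+00  2.089e+00  4.680e-01  4.720e-01  1.486e+00  6.000e-03] sd [0.293 0.379 0.523 0.003 0.037 0.019]
t 22.2 pos [ 0.4876 -0.1712  0.0674] shift [ 0.     -0.0003 -0.0006] closing th 14.0 turn 0.0003 F [-9.32  1.58  0.51] open 0.518
323 245
```

View pics/s1.png

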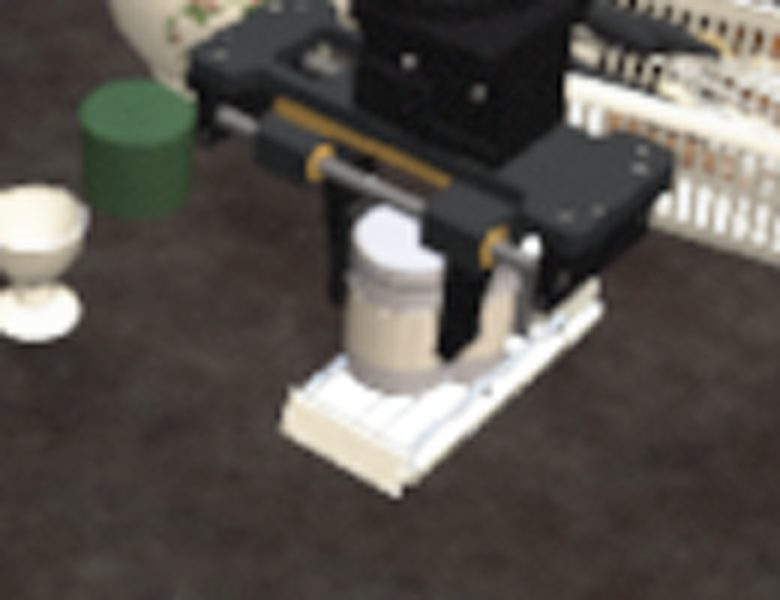

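The scene crop shows the tin upright behind the lip (about (400,330)) and above the floor, with the green tin and egg cup untouched. I'll lower it slowly.

Call:
{"method": "send_rows", "body": {"plan": [[255,0,-0.0003,0.0015,0],[255,0,0,0.0015,0],[255,0,0,0.0015,0],[255,0,0,0.0015,0],[255,0,0,0.0015,0],[255,0,0,0.0015,0],[255,0,0,0.0015,0],[255,0,0,0.0015,0],[255,0,0,0,0]]}}

```text
time_s: 23.0
position: [0.4875, -0.1715, 0.0555]
tcp_rot: [[-0.97, 0.242, -0.012], [0.242, 0.97, 0.007], [0.014, 0.004, -1.0]]
force: [-9.1, 2.7, 1.5]
opening: 0.518
grasp_force: 30.0
```

```bash
python3 -c "
from h import *
go(.4875,-.1715,.044,14.02); weigh(3);go(.4875,-.1715,.044,14.02)"
```

```text
t 23.0 pos [ 0.4875 -0.1715  0.0555] shift [-0.0001 -0.0001  0.0115] closing th 14.01 turn 0.0002 F [-9.12  2.71  1.53] open 0.518
F mean [-8.821  2.726  0.671  0.416  1.427  0.023] sd [0.284 0.756 0.349 0.043 0.032 0.034]
t 23.15 pos [ 0.4876 -0.1715  0.0555] shift [-0.0001 -0.0001  0.0115] closing th 14.0 turn 0.0003 F [-8.67  1.67  0.62] open 0.518
```

Call:
{"method": "send_rows", "body": {"plan": [[255,0,0,0.0014,0],[255,0,0,0.0014,0],[255,0,0,0.0014,0],[255,0,0,0.0014,0],[255,0,0,0.0014,0],[255,0,0,0.001,0],[255,0,0,0.001,0],[255,0,0,0,0]]}}

```text
time_s: 23.82
position: [0.4875, -0.1714, 0.0466]
tcp_rot: [[-0.97, 0.242, -0.012], [0.242, 0.97, 0.007], [0.014, 0.004, -1.0]]
force: [-9.1, 3.2, 1.3]
opening: 0.519
grasp_force: 30.0
```

```bash
python3 -c "
from h import *
go(.4875,-.1715,.044,14.02); weigh(3);go(.4875,-.1715,.044,14.02)"
```

```text
t 23.82 pos [ 0.4875 -0.1714  0.0466] shift [-0.     -0.0001  0.0026] closing th 14.01 turn 0.0002 F [-9.12  3.24  1.31] open 0.519
F mean [-9.79   3.025  1.644  0.43   1.346  0.036] sd [0.108 0.11  0.578 0.026 0.016 0.012]
t 23.97 pos [ 0.4876 -0.1715  0.0466] shift [ 0.     -0.0001  0.0026] closing th 14.01 turn 0.0003 F [-9.8   3.1   1.86] open 0.518
```

Call:
{"method": "send_rows", "body": {"plan": [[255,0,0,0.0007,0],[255,0,0,0.0007,0],[255,0,0,0.0007,0],[255,0,0,0.0007,0],[255,0,0,0.0004,0],[255,0,0,0,0]]}}

```text
time_s: 24.47
position: [0.4875, -0.1714, 0.045]
tcp_rot: [[-0.97, 0.242, -0.012], [0.242, 0.97, 0.007], [0.013, 0.004, -1.0]]
force: [-12.3, 3.4, 14.6]
opening: 0.512
grasp_force: 30.0
```

```bash
python3 -c "
from h import *
weigh(3);go(.4875,-.1715,.044,14.02)"
```

```text
F mean [-12.161   4.319  14.432   0.526   1.72    0.026] sd [0.474 0.249 0.267 0.021 0.003 0.029]
t 24.62 pos [ 0.4876 -0.1714  0.045 ] shift [ 0.     -0.0001  0.001 ] closing th 14.0 turn 0.0003 F [-12.1    4.05  14.09] open 0.519
```

The tin is on the floor, with about 15 N at the touch. I'll take a little pressure off, ease it 5 mm forward to the lip while still held, and then open.

Call:
{"method": "send_rows", "body": {"plan": [[255,0,0,-0.0006,0],[255,0.001,0,0,0],[255,0.001,0,0,0],[255,0.001,0,0,0],[255,0.001,0,0,0],[255,0.001,0,0,0],[255,0.0005,0,0,0],[255,0,0,0,0],[255,0,0,0,0]]}}

```text
time_s: 25.37
position: [0.4857, -0.1718, 0.045]
tcp_rot: [[-0.97, 0.242, -0.005], [0.242, 0.97, 0.003], [0.005, 0.002, -1.0]]
force: [-4.2, 3.4, 3.5]
opening: 0.521
grasp_force: 30.0
```

```bash
python3 -c "
from h import *
weigh(3);go(.4827,-.170,.044,14.02)"
```

```text
F mean [-4.67   2.     3.167  0.416  0.749  0.064] sd [0.148 0.169 0.494 0.013 0.013 0.022]
t 25.52 pos [ 0.4857 -0.1718  0.045 ] shift [0.0033 0.0011 0.001 ] closing th 14.03 turn -0.0002 F [-4.88  2.23  3.85] open 0.517
```

Call:
{"method": "send_rows", "body": {"plan": [[0,0,0,0,0],[0,0,0,0,0],[0,0,0,0,0],[0,0,0,0,0],[0,0,0,0,0],[0,0,0,0,0],[0,0,0,-0.005,0],[0,0,0,-0.015,0],[0,0,0,-0.025,0],[0,0,0,-0.03,0],[0,0,0,-0.03,0],[0,-0.01,0,-0.02,0],[0,-0.02,0,0,0],[0,-0.025,0,0,0],[0,-0.02,0,0,0],[0,-0.01,0,0,0],[0,0,0,0,0],[0,0,0,0,0]]}}

```text
time_s: 27.02
position: [0.5701, -0.1939, 0.1699]
tcp_rot: [[-0.97, 0.243, -0.001], [0.243, 0.97, 0.0], [0.001, 0.0, -1.0]]
force: [0.1, 0.9, 0.0]
opening: 0.998
grasp_force: 0.0
```

```bash
python3 -c "
from h import *
s=read_state(); print(s['time_s'],s['position'],np.round(s['force'],2))
c=calibration('wrist'); p,d=capture('wrist'); cv2.imwrite('pics/w4.png',p); P=cloud(d,c); blobs(P,.06,.09,(.42,.62,-.3,-.1))
u=np.array([.9702,-.2423]); n=np.array([.2423,.9702])
m=(P[...,2]>.072)&(P[...,2]<.085)&(P[...,0]<.56)&(P[...,1]<-.1)&(P[...,1]>-.25)
k,l,st,ce=cv2.connectedComponentsWithStats(m.astype(np.uint8))
for i in range(1,k):
    if st[i,4]>100:
        Q=P[l==i]; e=Q[:,:2]-[.4817,-.17]; a,b=e@u,e@n; print('lane',(np.percentile(a,[1,99])).round(4),'lat',np.percentile(b,[1,99]).round(4)); A=np.c_[Q[:,:2],np.ones(len(Q))]; print('z slope',np.linalg.lstsq(A,Q[:,2],rcond=None)[0][:2].round(3),Q[:,2].mean().round(4))
p,d=capture('top'); P=cloud(d,calibration('top')); blobs(P,.068,.09,(.43,.62,-.3,.35))
"
```

```text
27.0167 [ 0.57011231 -0.19394378  0.16985745] [0.09 0.9  0.  ]
[292.4 115.6] 8644 mean [ 0.502  -0.174   0.0769] mid [ 0.504  -0.1744  0.0735] ext [0.0902 0.0557 0.014 ]
lane [-0.0202  0.0656] lat [-0.0201  0.0223]
z slope [-0.001  0.   ] 0.077
[171.3 227. ] 238 mean [0.4777 0.2886 0.0762] mid [0.4776 0.2892 0.0748] ext [0.043  0.0454 0.0133]
```

View pics/w4.png

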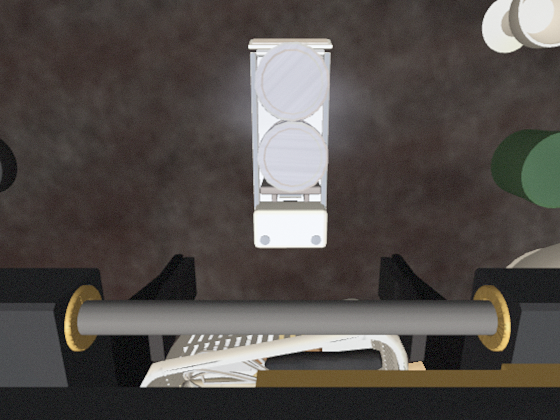

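Both tins stand level and in line in the feeder, the heavy one against the lip at about (291,82) and the old one behind it at (292,157). Their lids are at z of about 0.077, and nothing touches the robot. I'm handing the job in.

```bash
python3 -c "
from rig import *
print(hand_in())"
```

```text
the job is handed in; nothing more can be done
None
```

I loaded the heavy tin (about 3.0 N) into the front place of the feeder, with the old tin upright behind it and both light tins upright in the tray, and handed the job in at about 27 s; the judge's result was not shown.

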